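Log a sample, then hold the photometer shutter half open

TASK

Pick up the yellow-headed barcode scanner and hold it level and still for a good second with its window facing straight down about 8 cm above the middle of the barcode label on the blue-lidded sample box, handle in line with the bars, then lay it back in the middle of its black mat, right way up, and let go. Only after that, slide the photometer's blue shutter handle against its spring to half travel (never beyond three quarters) and finish while holding it there with the gripper: do not let go at the end, or the spring shuts it. Leave the sample box, glassware, dishes and tube tray where they stand.

Things in the scene. Friction and masses are not known exactly. Their poses are not given: they have to be found in the camera images.
- scanner: loose barcode scanner, 0.2 kg, lying level on the mat. Origin on its underside plane, below the grip and near the balance point; x from handle to head, z up. Grey handle 34 mm wide (y), x = -80 to 35 mm, 12 to 48 mm above the underside (a butt under its rear end rests on the mat). Yellow head x = 35 to 95 mm, 52 mm wide, 60 mm tall. Its window looks down (-z). Grip the handle from above
- scan_spot (a point): the point the scanner reads, to be brought to the label's middle: 80 mm straight below the centre of the red window (44 x 36 mm) on the underside of the yellow head; at (65, 0, -80) mm in the scanner's frame, same axes
- mat: black rubber mat fixed to the bench, 220 (x) x 130 (y) x 4 mm thick; origin at the centre of its underside on the bench; the scanner starts on it and returns to its middle
- sample_box: loose white box with a blue lid, 128 x 128 mm, 50 mm tall, 0.5 kg; origin at the centre of its underside, z up; the label's black bars run along its x, so the scanner's x should be parallel to this x (either way round)
- label (a point): middle of the white barcode label (80 x 64 mm) flat on top of the sample box's lid, 51 mm above the bench
- photometer: fixed white bench photometer, 220 (x) x 280 (y) mm, top face 90 mm above the bench; origin at the centre of its underside. Display and keys on the -x half of the top; the shutter track runs along its y on the other half, between two aluminium rails 97 mm high. The shutter opens towards the photometer's +y
- shutter_handle (a point): point on the shutter's blue upright handle, 122 mm above the bench, 14 mm below the handle's top; moves with it. The handle is 14 mm thick along the slide (photometer's y) and 32 mm wide (x), and stands 40 mm above the aluminium shutter plate. Closed it is at (30, 10) mm in the photometer's x, y. A red tick by the track marks half travel, black ticks closed and fully open
- shutter (a joint): travel of the shutter in metres towards the photometer's +y: 0 closed, 0.030 half (wanted), 0.060 fully open; a spring pushes it shut with 4.5 N when closed, about 9 N at half and 13.5 N fully open
- media_bottle: clear glass 500 ml bottle with a blue cap, 86 mm across, 180 mm tall, loose; origin at the centre of its underside; leave it alone
- cylinder_a: slim glass measuring cylinder, foil top, white foot 68 mm across, 202 mm tall, loose; origin at the centre of its underside; leave it alone
- cylinder_b: slim glass measuring cylinder, foil top, white foot 68 mm across, 232 mm tall, loose; origin at the centre of its underside; leave it alone
- cylinder_c: slim glass measuring cylinder, foil top, white foot 68 mm across, 212 mm tall, loose; origin at the centre of its underside; leave it alone
- petri_dishes: stack of clear petri dishes, 92 mm across, 64 mm tall, loose; origin at the centre of its underside; leave it alone
- tube_tray: clear open tray of blue-capped tubes, 130 x 180 x 60 mm, loose; origin at the centre of its underside; leave it alone
Things that resemble listed ones, but are neither listed nor needed, are in the scene too. What is shaped like the sample_box but orange is not meant.

How it is judged:
On the way, in this order (a step that is already met when the one before it is completed fails the run):
1. scanner held still over the label, aimed at its middle, shutter still shut (horizontal distance between scan_spot and label below 0.018 m and z of scan_spot in the frame of label between -0.03 and 0.03 m and angle between scanner's own z axis and vertical below 0.2 rad and angle between the x axis of scanner and the x axis of sample_box, either way round below 0.25 rad and linear speed of scanner below 0.03 m/s and contact force between the fingers and scanner above 1 N and value of joint shutter below 0.004 m), for 0.8 s.
2. scanner back on its mat and let go, shutter still shut (horizontal distance between scanner and mat below 0.06 m and height (world z) of scanner below 0.01 m and angle between scanner's own z axis and vertical below 0.12 rad and linear speed of scanner below 0.02 m/s and contact force between the fingers and scanner below 0.1 N and value of joint shutter below 0.004 m), for 0.2 s.
At the end, for the whole second after the job is handed in: the shutter is held by the gripper at half travel (30 mm, give or take 6 mm), still, with at least 3 N between fingers and shutter, and the scanner lies right way up and let go on its mat, its origin within 60 mm of the mat's middle (value of joint shutter between 0.024 and 0.036 m and velocity of joint shutter between -0.01 and 0.01 m/s and contact force between the fingers and photometer above 3 N and horizontal distance between scanner and mat below 0.06 m and height (world z) of scanner below 0.01 m and angle between scanner's own z axis and vertical below 0.12 rad and linear speed of scanner below 0.02 m/s and contact force between the fingers and scanner below 0.1 N); the arm keeps its last pose, push and grip.
It fails at once if the shutter went beyond three quarters open (over 48 mm) (value of joint shutter above 0.048 m).
It fails at once if the sample box was shifted more than 20 mm (distance of sample_box from where it was at the start of the episode above 0.02 m).
It fails at once if glassware, dishes or tube tray shifted or tipped (distance of any of media_bottle, cylinder_a, cylinder_b, cylinder_c, petri_dishes, tube_tray from where it was at the start of the episode above 0.03 m or angle between any of media_bottle, cylinder_a, cylinder_b, cylinder_c, petri_dishes, tube_tray's own z axis and vertical above 0.3 rad).
It also fails if it takes over 69 s, if anything falls off the work surface, if the arm or the gripper's body presses on something with over 40 N, if the wrist force passes 120 N, or if a joint passes its speed limit or range.

ROBOT

A 6-joint arm with a two-finger parallel gripper is mounted at the origin on the work surface. World frame = base frame: x ahead of the robot, y to its left, z up, the work surface at z = 0. Lengths are in m, angles in rad, forces in N, time in s.
With the tool pointing down it reaches from about 0.425 to 0.95 m from the base axis. Payload 14.7 kg.
Tool frame: the origin (TCP) lies midway between the tips of the shut fingers; the grasp point (between the pads) lies 19 mm behind it; z points along the fingers, y is the line along which they close (so a half turn about z gives the same grasp; the last joint's range is limited). The gripper opens to 85 mm and grips with 20 to 120 N. Pads are 22 mm wide; open, the fingers measure 114 mm over their backs; the gripper's body (76 mm by 85 mm) begins 54 mm behind the grasp point. The pads swing forward as they close: fully open they stand 13 mm farther back than shut.
Start: joints at [-1.337, 0.48, 1.596, -0, 1.065, -0.047], TCP at [0.18, -0.625, 0.231] pointing down, gripper open.
Joint ranges: [-2.75, 2.75], [-0.82, 2.05], [0.23, 2.67], [-1.56, 4.7], [0.09, 2.69], [-2.92, 2.92]. Speed limits (rad/s): [1.89, 1.89, 2.39, 3.01, 3.01, 3.01].

INTERFACE

Orientations are given as a rotation vector (axis times angle).
In Python, from bench import r gives the robot as it stands.
- The arm moves only by the shell command python3 -m creep 'ROWS' [FORCE]. ROWS is JSON, a list that holds one entry, the list of rows, each a list of 7 numbers: the shift along the world's x, y, z each as a share of 0.5 m, from -1 to 1, then the turn, a rotation vector about the world's x, y, z each as a share of 180 degrees, from -1 to 1, then the finger opening in mm, from 0 to 85.4. A call has exactly 10 rows; each row is the pose to reach, as a shift and turn from the pose commanded when the call began, turning the shorter way round; what a row does not reach only later rows make up. A row lasts 1/10 s, in which the tool goes at most 50 mm and 8.59 degrees, less where a joint would pass 70% of its speed; a pose out of reach is approached as far as the arm can. A call with a number of a shift or a turn outside -1 to 1 is refused whole. A call with a gripper value outside its range is refused whole. The fingers move at their own pace and stop on an object; FORCE is the grip in N (left out, the last holds). Time passes only in rows, so rows that repeat a pose let the fingers close, or fill a call up. It gives the time, the measured TCP pose, the force, the opening and the grip force at its end, in the units of the state.
- r.state(): the state, without advancing time (a new reading comes with each control period).
- r.camera(name): name is "side" or "top"; returns a dict with "img" (480x640x3 uint8, red, green, blue), "fx", "fy", "cx", "cy" (pixels), "T" (4x4, takes a point from camera to world coordinates). Camera axes: x right, y down, z forward; pixel columns grow to the right and rows downward; lengths in m; the calibration is good to about 2 mm. A picture is of the moment at which its call begins. There is no depth.
- r.close_job(): hands the job in; it is judged then, once.
The state is a dict: "time_s": time; "qpos": joint angles; "joint_vel": joint speeds; "joint_torque": joint torques, N m; "ee_pos": TCP position; "tcp_rot": TCP orientation; "wrist_force": force on the tool from outside, world axes, zero at the start; "moment": the same for the moment, N m; "grip_width": opening from 0.0 (shut) to 1.0 (fully open); "grip_force": force on a finger pad.
Only numpy, scipy, OpenCV 4.12 (cv2) and the standard library are available. Lean on these libraries where they do the work, as an engineer would, in place of code of your own. Each camera call takes 0.05 s, during which the arm holds its last target. There are 200 camera calls.

## Working session

There is one attempt and no reset: what is moved stays moved. The work goes in short steps, Python scripts to look and compute and a shell command to move; the robot and the scene stay as the last step left them, time stands still between calls to the robot, and variables do not carry over. Pictures are saved under pics/ and viewed, at most 10 in all, crops included, and the job is handed in when it is done.

```bash
ls; mkdir -p pics; python3 - <<'E'
from bench import r
import cv2,numpy as np
for n in("top","side"):
    c=r.camera(n);cv2.imwrite(f"pics/{n}0.png",c["img"][:,:,::-1]);np.savez(f"pics/{n}0.npz",**c)
    print(n,c["fx"],c["fy"],c["cx"],c["cy"],np.round(c["T"],3).tolist())
print(r.state())
E
```

```text
pics
top 476.1557760686077 476.1557760686077 315.71194707445983 245.81503516895972 [[0.003, -0.999, 0.038, 0.461], [-1.0, -0.003, 0.016, 0.107], [-0.015, -0.038, -0.999, 1.112], [0.0, 0.0, 0.0, 1.0]]
side 487.81721989888155 487.81721989888155 323.38017902587484 242.5020840967781 [[-0.987, -0.116, 0.108, 0.373], [-0.157, 0.777, -0.61, 0.931], [-0.013, -0.619, -0.785, 1.12], [0.0, 0.0, 0.0, 1.0]]
{'time_s': 0.1, 'qpos': array([-1.33660946e+00,  4.80775821e-01,  1.59673523e+00, -3.15649784e-05,
        1.06509949e+00, -4.66047004e-02]), 'joint_vel': array([ 0.00053794, -0.00178629, -0.00310883,  0.00119632,  0.00060686,
        0.0001731 ]), 'joint_torque': array([-1.32679459e-03, -9.52261949e+01, -4.31040716e+01,  1.02302090e-04,
        5.29385899e-03, -1.95539388e-05]), 'ee_pos': array([ 0.1800577 , -0.6242261 ,  0.23076041]), 'tcp_rot': array([-3.10967730e+00, -4.39501161e-01,  1.92853541e-04]), 'wrist_force': array([-0.23604612,  0.13752247, -0.22987061]), 'moment': array([ 0.01767717,  0.00325649, -0.00682996]), 'grip_force': 0.0, 'grip_width': 1.0024630785713}
```

View pics/top0.png

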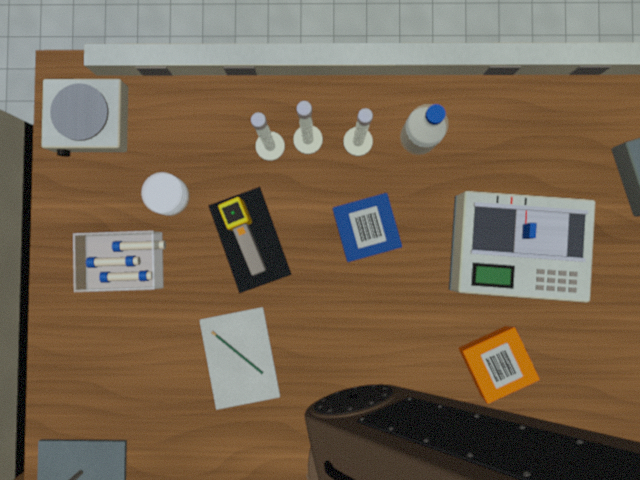

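View pics/side0.png

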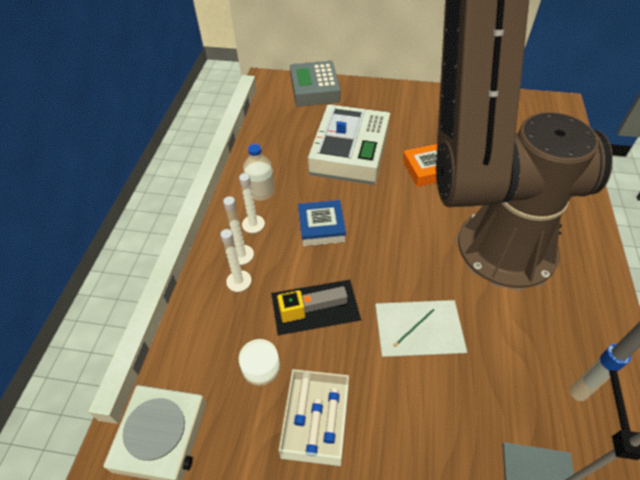

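```bash
cat > h.py <<'E'
import numpy as np,cv2
def load(n): return dict(np.load(f"pics/{n}.npz"))
def ray(c,uv,z):
    uv=np.atleast_2d(uv).astype(float)
    d=np.c_[(uv[:,0]-c["cx"])/c["fx"],(uv[:,1]-c["cy"])/c["fy"],np.ones(len(uv))]@c["T"][:3,:3].T
    o=c["T"][:3,3]; return (o+d*((z-o[2])/d[:,2])[:,None])[:,:2]
def comps(c,lo,hi,box,amin=30):
    x0,y0,x1,y1=box; hsv=cv2.cvtColor(c["img"],cv2.COLOR_RGB2HSV); m=np.zeros(hsv.shape[:2],np.uint8)
    m[y0:y1,x0:x1]=cv2.inRange(hsv,lo,hi)[y0:y1,x0:x1]
    cs=[k for k in cv2.findContours(m,cv2.RETR_EXTERNAL,cv2.CHAIN_APPROX_NONE)[0] if cv2.contourArea(k)>=amin]
    return sorted(cs,key=cv2.contourArea,reverse=True)
def rect(c,cont,z):
    "oriented rectangle on plane z: centre, size, long-side angle deg"
    p=ray(c,cont.reshape(-1,2),z).astype(np.float32); (cx,cy),(w,h),a=cv2.minAreaRect(p*1000)
    if w<h:w,h,a=h,w,a+90
    return np.round([cx,cy,w,h,a%180],1)
E
python3 - <<'E'
from h import *
c=load("top0")
def show(n,cs,z):
    for k in cs[:2]: print(n,cv2.contourArea(k),rect(c,k,z),np.round(k.reshape(-1,2).mean(0)))
show("mat",comps(c,(0,0,0),(180,255,45),(200,180,300,300),300),.004)
show("head",comps(c,(22,120,100),(35,255,255),(200,180,300,300)),.060)
show("handle",comps(c,(0,0,70),(180,60,160),(200,215,300,300)),.048)
show("lid",comps(c,(100,120,60),(125,255,255),(325,185,410,270)),.05)
show("label",comps(c,(0,0,120),(180,70,255),(340,200,392,252)),.051)
show("photo",comps(c,(0,0,150),(180,60,255),(440,180,605,310),300),.09)
show("shandle",comps(c,(100,120,60),(125,255,255),(515,215,545,245),10),.136)
show("redtick",comps(c,(0,120,100),(6,255,255),(490,190,540,230),3),.091)
i=c["img"][:,:,::-1]
a=cv2.resize(i[190:265,320:420],(400,300),interpolation=cv2.INTER_CUBIC)
b=cv2.resize(i[180:300,445:605],(400,300),interpolation=cv2.INTER_CUBIC)
d=cv2.resize(i[180:300,190:350],(400,300),interpolation=cv2.INTER_CUBIC)
s=load("side0")["img"][:,:,::-1]
e=cv2.resize(s[90:195,290:430],(400,300),interpolation=cv2.INTER_CUBIC)
cv2.imwrite("pics/crop1.png",np.vstack([np.hstack([a,b]),np.hstack([d,e])]))
E
```

```text
mat 3018.0 [517.2 279.  216.1 126.1  20.1] [248. 240.]
head 648.5 [572.4 305.4  65.7  56.5  22.4] [234. 213.]
handle 738.5 [492.8 273.2 115.1  35.3  23.2] [249. 249.]
lid 3027.5 [543.5   9.4 125.7 124.7 105.7] [367. 227.]
label 1012.0 [543.8   8.7  81.5  65.8  15.9] [367. 227.]
photo 13083.5 [ 501.4 -327.   277.9  217.4   85.8] [527. 246.]
shandle 156.5 [ 531.3 -313.    29.    24.3  179.3] [529. 231.]
```

View pics/crop1.png

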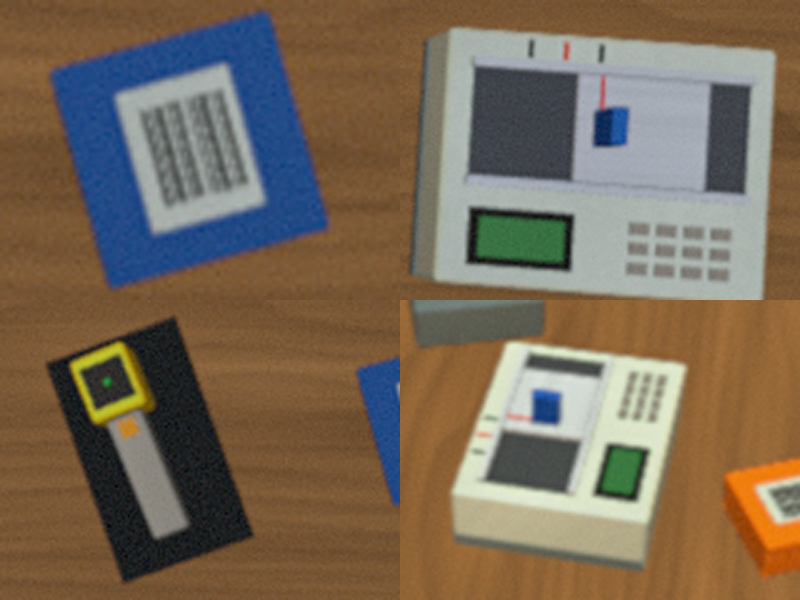

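The crops show that the label's bars run along its long side (yaw about 16°), and the scanner lies with its head up-left at yaw about 23°. The photometer opens towards image left, with ticks at (530,48), (567,50) and (602,53) in the top-right crop. I'm moving to the scanner along an arc.

```bash
python3 -m creep '[[[0.64,0.61,0,0,0,0,85],[0.64,0.61,0,0,0,0,85],[0.64,0.61,0,0,0,0,85],[0.64,0.61,0,0,0,0,85],[0.64,0.61,0,0,0,0,85],[0.64,0.61,0,0,0,0,85],[0.64,0.61,0,0,0,0,85],[0.64,0.61,0,0,0,0,85],[0.64,0.61,0,0,0,0,85],[0.64,0.61,0,0,0,0,85]]]' 40 && python3 -m creep '[[[0.06,0.9,0,0,0,0.039,85],[0.06,0.9,0,0,0,0.039,85],[0.06,0.9,0,0,0,0.039,85],[0.06,0.9,0,0,0,0.039,85],[0.06,0.9,0,0,0,0.039,85],[0.06,0.9,0,0,0,0.039,85],[0.06,0.9,0,0,0,0.039,85],[0.06,0.9,0,0,0,0.039,85],[0.06,0.9,0,0,0,0.039,85],[0.06,0.9,0,0,0,0.039,85]]]'
```

```text
time_s: 1.1
ee_pos: [0.5033, -0.3159, 0.2311]
tcp_rot: [-3.109, -0.446, -0.001]
wrist_force: [-0.5, -1.0, -0.2]
grip_width: 0.996
grip_force: 0.0
time_s: 2.1
ee_pos: [0.5301, 0.1353, 0.2312]
tcp_rot: [-3.076, -0.635, -0.001]
wrist_force: [-0.2, -0.4, 0.2]
grip_width: 0.994
grip_force: 0.0
```

```bash
python3 -m creep '[[[-0.034,0.29,0,0,0,0,85],[-0.034,0.29,0,0,0,0,85],[-0.034,0.29,0,0,0,0,85],[-0.034,0.29,-0.2,0,0,0,85],[-0.034,0.29,-0.2,0,0,0,85],[-0.034,0.29,-0.2,0,0,0,85],[-0.034,0.29,-0.2,0,0,0,85],[-0.034,0.29,-0.2,0,0,0,85],[-0.034,0.29,-0.2,0,0,0,85],[-0.034,0.29,-0.2,0,0,0,85]]]'
python3 - <<'E'
from bench import r
import cv2,numpy as np
I=[]
for n in("top","side"):
    c=r.camera(n);np.savez(f"pics/{n}1.npz",**c);I.append(c["img"][:,:,::-1])
    P=np.linalg.inv(c["T"])
    for p in([.513,.281,.052],[.513+.065*.919,.281+.065*.394,.064]):
        q=P@np.r_[p,1];print(n,c["fx"]*q[0]/q[2]+c["cx"],c["fy"]*q[1]/q[2]+c["cy"])
a=cv2.resize(I[0][150:310,160:330],(400,376));b=cv2.resize(I[1][220:380,220:390],(400,376))
cv2.imwrite("pics/v1.png",np.hstack([a,b]))
E
```

```text
time_s: 3.1
ee_pos: [0.5142, 0.2756, 0.1331]
tcp_rot: [-3.077, -0.628, -0.004]
wrist_force: [0.9, 1.4, -0.6]
grip_width: 0.996
grip_force: 0.0
top 245.0923558629541 240.1969551460511
top 232.91116318232787 212.9466741103122
side 314.6817150274561 296.9306426257825
side 289.5195741807355 299.9576572940764
```

View pics/v1.png

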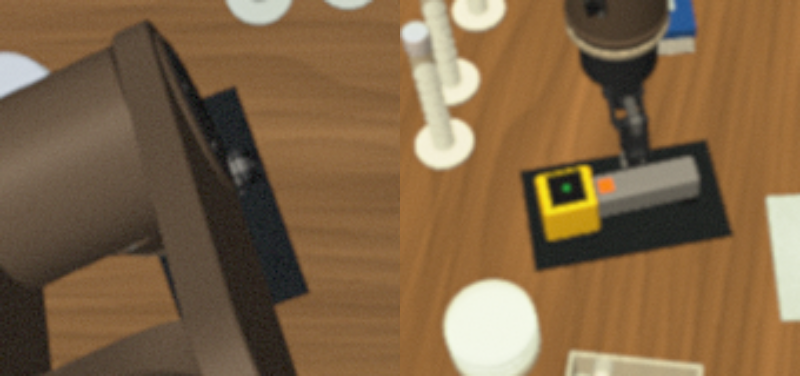

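The side view puts the head centre at (291,300), against a predicted (289.5,300), so the estimate holds. Descending and gripping.

```bash
python3 -m creep '[[[0,0,-0.06,0,0,0,85],[0,0,-0.12,0,0,0,85],[0,0,-0.17,0,0,0,85],[0,0,-0.21,0,0,0,85],[0,0,-0.232,0,0,0,85],[0,0,-0.232,0,0,0,85],[0,0,-0.232,0,0,0,85],[0,0,-0.232,0,0,0,20],[0,0,-0.232,0,0,0,20],[0,0,-0.232,0,0,0,20]]]' 40 && python3 -m creep '[[[0,0,0,0,0,0,20],[0,0,0,0,0,0,20],[0,0,0,0,0,0,20],[0,0,0,0,0,0,20],[0,0,0,0,0,0,20],[0,0,0,0,0,0,20],[0,0,0,0,0,0,20],[0,0,0,0,0,0,20],[0,0,0,0,0,0,20],[0,0,0,0,0,0,20]]]'
```

```text
time_s: 4.2
ee_pos: [0.5136, 0.2757, 0.016]
tcp_rot: [-3.078, -0.629, -0.002]
wrist_force: [-1.2, 2.0, 1.2]
grip_width: 0.505
grip_force: 1.2
time_s: 5.2
ee_pos: [0.5135, 0.2757, 0.016]
tcp_rot: [-3.078, -0.629, -0.001]
wrist_force: [-2.3, 1.2, 9.8]
grip_width: 0.394
grip_force: 40.2
```

```bash
python3 -m creep '[[[0,0,0.03,0,0,0,20],[0,0,0.07,0,0,0,20],[0,0,0.12,0,0,0,20],[0,0,0.17,0,0,0,20],[0,0,0.22,0,0,0,20],[0,0,0.25,0,0,0,20],[0,0,0.256,0,0,0,20],[-0.01,-0.02,0.256,0,0,-0.003,20],[-0.02,-0.05,0.256,0,0,-0.006,20],[-0.02,-0.09,0.256,0,0,-0.01,20]]]' 60 && python3 -m creep '[[[-0.006,-0.05,0,0,0,-0.004,20],[-0.012,-0.1,0,0,0,-0.008,20],[-0.018,-0.16,0,0,0,-0.012,20],[-0.024,-0.22,0,0,0,-0.016,20],[-0.030,-0.28,0,0,0,-0.020,20],[-0.036,-0.34,0,0,0,-0.024,20],[-0.042,-0.39,0,0,0,-0.027,20],[-0.046,-0.43,0,0,0,-0.03,20],[-0.048,-0.46,0,0,0,-0.03,20],[-0.048,-0.48,0,0,0,-0.03,20]]]'
python3 - <<'E'
from bench import r
import cv2,numpy as np
c=r.camera("side");np.savez("pics/side2.npz",**c)
cv2.imwrite("pics/v2.png",cv2.resize(c["img"][140:320,220:460,::-1],(800,600)))
P=np.linalg.inv(c["T"])
s=r.state();print(s["ee_pos"],s["tcp_rot"],s["wrist_force"],s["grip_width"])
E
```

```text
time_s: 6.2
ee_pos: [0.5011, 0.229, 0.1422]
tcp_rot: [3.087, 0.581, -0.004]
wrist_force: [0.6, -0.8, -2.8]
grip_width: 0.39
grip_force: 60.6
time_s: 7.2
ee_pos: [0.4773, -0.0111, 0.1425]
tcp_rot: [-3.111, -0.432, 0.004]
wrist_force: [0.6, 0.2, -1.0]
grip_width: 0.391
grip_force: 60.7
[ 0.47780983 -0.011751    0.14261247] [-3.11166682e+00 -4.32423783e-01  2.66670034e-03] [ 0.7985044  -0.64064852 -2.78214958] 0.3916936919412746
```

View pics/v2.png

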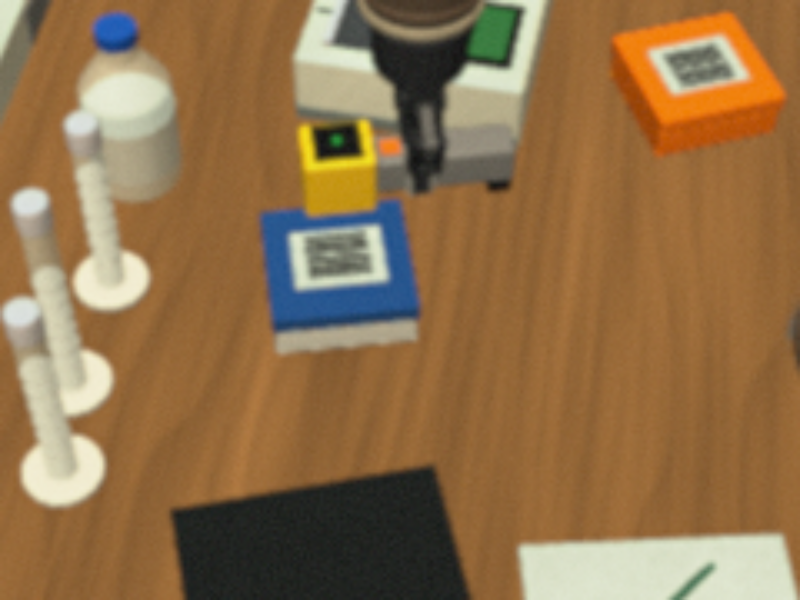

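The picture shows the scanner level over the label, with its head-top centre at about (321,182) in the full image. I'll check the aim numerically.

```bash
python3 - <<'E'
from h import *
c=load("side2")
print("head",ray(c,[[321.1,182]],.190),"label",ray(c,[[220+338*.3,140+257*.3]],.051), load("top0") and 1)
E
python3 -m creep '[[[0.003,0.003,0,0,0,0,20],[0.003,0.003,0,0,0,0,20],[0.003,0.003,0,0,0,0,20],[0.003,0.003,0,0,0,0,20],[0.003,0.003,0,0,0,0,20],[0.003,0.003,0,0,0,0,20],[0.003,0.003,0,0,0,0,20],[0.003,0.003,0,0,0,0,20],[0.003,0.003,0,0,0,0,20],[0.003,0.003,0,0,0,0,20]]]'
```

```text
head [[0.5386741  0.00583218]] label [[0.53955469 0.00957039]] 1
time_s: 8.25
ee_pos: [0.4807, -0.0081, 0.1433]
tcp_rot: [3.111, 0.435, 0.0]
wrist_force: [-0.3, 0.4, -2.8]
grip_width: 0.395
grip_force: 60.7
```

```bash
python3 -m creep '[[[0,0,0,0,0,0,20],[0,0,0,0,0,0,20],[0,0,0,0,0,0,20],[0,0,0,0,0,0,20],[0,0,0,0,0,0,20],[0,0,0,0,0,0,20],[0,0,0,0,0,0,20],[0,0,0,0,0,0,20],[0,0,0,0,0,0,20],[0,0,0,0,0,0,20]]]' && python3 -m creep '[[[0.004,0.03,0,0,0,0.002,20],[0.012,0.09,0,0,0,0.006,20],[0.02,0.16,0,0,0,0.01,20],[0.028,0.23,0,0,0,0.014,20],[0.036,0.30,0,0,0,0.018,20],[0.044,0.37,0,0,0,0.022,20],[0.052,0.44,0,0,0,0.026,20],[0.06,0.50,0,0,0,0.03,20],[0.066,0.55,0,0,0,0.033,20],[0.07,0.572,0,0,0,0.033,20]]]' && python3 -m creep '[[[0,0,-0.04,0,0,0,20],[0,0,-0.09,0,0,0,20],[0,0,-0.14,0,0,0,20],[0,0,-0.18,0,0,0,20],[0,0,-0.21,0,0,0,20],[0,0,-0.23,0,0,0,20],[0,0,-0.242,0,0,0,20],[0,0,-0.248,0,0,0,20],[0,0,-0.252,0,0,0,20],[0,0,-0.252,0,0,0,20]]]'
```

```text
time_s: 9.25
ee_pos: [0.4806, -0.008, 0.1433]
tcp_rot: [3.111, 0.435, -0.0]
wrist_force: [0.5, 0.1, -3.3]
grip_width: 0.392
grip_force: 60.7
time_s: 10.25
ee_pos: [0.5157, 0.2801, 0.1432]
tcp_rot: [-3.084, -0.598, -0.001]
wrist_force: [0.6, -0.2, -2.5]
grip_width: 0.392
grip_force: 60.6
time_s: 11.25
ee_pos: [0.5159, 0.2781, 0.0176]
tcp_rot: [-3.085, -0.595, -0.001]
wrist_force: [0.0, -0.2, -2.5]
grip_width: 0.388
grip_force: 60.8
```

```bash
python3 -m creep '[[[0,0,-0.002,0,0,0,20],[0,0,-0.003,0,0,0,20],[0,0,-0.004,0,0,0,20],[0,0,-0.004,0,0,0,20],[0,0,-0.004,0,0,0,85],[0,0,-0.004,0,0,0,85],[0,0,-0.004,0,0,0,85],[0,0,-0.004,0,0,0,85],[0,0,-0.004,0,0,0,85],[0,0,-0.004,0,0,0,85]]]' && python3 -m creep '[[[0,0,0,0,0,0,85],[0,0,0,0,0,0,85],[0,0,0,0,0,0,85],[0,0,0.05,0,0,0,85],[0,0,0.12,0,0,0,85],[0,0,0.22,0,0,0,85],[0,0,0.32,0,0,0,85],[0,0,0.40,0,0,0,85],[0,0,0.40,0,0,0,85],[0,0,0.40,0,0,0,85]]]'
```

```text
time_s: 12.25
ee_pos: [0.5156, 0.278, 0.0153]
tcp_rot: [3.085, 0.595, -0.0]
wrist_force: [0.5, -0.4, -0.4]
grip_width: 0.996
grip_force: 0.0
time_s: 13.25
ee_pos: [0.516, 0.2782, 0.2163]
tcp_rot: [-3.084, -0.595, -0.003]
wrist_force: [0.3, 0.1, -0.0]
grip_width: 0.993
grip_force: 0.0
```

Scanner is back on the mat. Next I refine the closed handle position from the first pictures.

```bash
python3 - <<'E'
from h import *
from bench import r
c=load("top0");s=load("side0")
a=np.deg2rad(-4.2);X=np.array([np.cos(a),np.sin(a)]);Y=np.array([-np.sin(a),np.cos(a)])
k=comps(c,(0,0,150),(180,60,255),(440,180,605,310),300)[0];R=rect(c,k,.09);print(R);o=R[:2]/1000
print("closed pred",o+.03*X+.01*Y)
g=c["img"].astype(int)
# ticks: profile along columns in rows 197..204
reg=g[197:204,490:545]; dark=255-reg.max(2); red=reg[...,0]-reg[...,1]
print("dark",dark.mean(0).round().astype(int).tolist()); print("red",red.mean(0).round().astype(int).tolist())
red2=g[208:224,515:540];print("line",(red2[...,0]-red2[...,1]).mean(0).round().astype(int).tolist())
# handle brightness in both views
b=g[218:244,518:542];print((b[...,2]*(b[...,2]-b[...,0]>40))[::2].tolist())
for x,z in((525.8,.091),(511.8,.091)): print(ray(c,[[x,201]],z),(ray(c,[[x,201]],z)-o)@np.c_[X,Y])
k=comps(s,(100,120,60),(125,255,255),(325,110,360,145),10)[0];print("side bbox",cv2.boundingRect(k))
E
```

```text
[ 501.4 -327.   277.9  217.4   85.8]
closed pred [ 0.53205182 -0.319224  ]
dark [75, 75, 76, 75, 74, 77, 119, 159, 121, 83, 75, 76, 76, 76, 76, 76, 76, 75, 71, 75, 79, 72, 73, 79, 71, 72, 73, 75, 74, 75, 75, 73, 71, 76, 110, 160, 134, 85, 72, 72, 75, 76, 76, 76, 76, 75, 75, 76, 75, 76, 76, 75, 75, 77, 77]
red [-9, -9, -8, -9, -10, -10, -7, -6, -7, -9, -9, -9, -10, -9, -10, -9, -10, -10, -11, -7, 37, 93, 50, 3, -11, -10, -10, -8, -9, -10, -9, -9, -10, -9, -8, -4, -6, -10, -9, -9, -9, -9, -8, -9, -8, -9, -9, -9, -8, -8, -8, -9, -9, -7, -7]
line [-1, -4, -6, -6, -6, -6, -6, -6, -9, 0, 50, 64, 12, -7, -8, -8, -8, -8, -8, -8, -8, -7, -6, -6, -6]
[[0, 0, 0, 0, 0, 0, 0, 0, 0, 0, 0, 0, 0, 0, 0, 0, 0, 0, 0, 0, 0, 0, 0, 0], [0, 0, 0, 0, 0, 0, 0, 0, 0, 0, 0, 0, 0, 0, 0, 0, 0, 0, 0, 0, 0, 0, 0, 0], [0, 0, 0, 0, 0, 0, 0, 0, 0, 0, 0, 0, 0, 0, 0, 0, 0, 0, 0, 0, 0, 0, 0, 0], [0, 0, 0, 0, 0, 0, 0, 0, 0, 89, 86, 97, 139, 161, 162, 160, 157, 160, 160, 0, 0, 0, 0, 0], [0, 0, 0, 0, 0, 99, 91, 87, 87, 88, 91, 102, 144, 162, 158, 161, 160, 159, 156, 0, 0, 0, 0, 0], [0, 0, 0, 0, 0, 99, 88, 84, 89, 84, 88, 104, 144, 158, 161, 160, 161, 160, 163, 0, 0, 0, 0, 0], [0, 0, 0, 0, 0, 94, 82, 89, 89, 85, 89, 109, 146, 158, 160, 158, 161, 160, 0, 0, 0, 0, 0, 0], [0, 0, 0, 0, 0, 92, 88, 88, 92, 93, 88, 117, 150, 158, 160, 160, 155, 161, 0, 0, 0, 0, 0, 0], [0, 0, 0, 0, 0, 85, 88, 86, 88, 88, 96, 124, 152, 160, 161, 158, 156, 159, 0, 0, 0, 0, 0, 0], [0, 0, 0, 0, 0, 91, 89, 87, 88, 87, 98, 127, 154, 155, 159, 157, 155, 161, 0, 0, 0, 0, 0, 0], [0, 0, 0, 0, 0, 0, 0, 0, 0, 0, 0, 0, 0, 0, 144, 0, 0, 0, 0, 0, 0, 0, 0, 0], [0, 0, 0, 0, 0, 0, 0, 0, 0, 0, 0, 0, 0, 0, 0, 0, 0, 0, 0, 0, 0, 0, 0, 0], [0, 0, 0, 0, 0, 0, 0, 0, 0, 0, 0, 0, 0, 0, 0, 0, 0, 0, 0, 0, 0, 0, 0, 0]]
[[ 0.59663314 -0.32638201]] [[0.09493213 0.00759103]]
[[ 0.59659032 -0.29663051]] [[0.09271047 0.0372595 ]]
side bbox (337, 122, 9, 11)
```

```bash
python3 -m creep '[[[0.01,-0.9,0,0,0,-0.144,85],[0.01,-0.9,0,0,0,-0.144,85],[0.01,-0.9,0,0,0,-0.144,85],[0.01,-0.9,0,0,0,-0.144,85],[0.01,-0.9,0,0,0,-0.144,85],[0.01,-0.9,0,0,0,-0.144,85],[0.01,-0.9,0,0,0,-0.144,85],[0.01,-0.9,0,0,0,-0.144,85],[0.01,-0.9,0,0,0,-0.144,85],[0.01,-0.9,0,0,0,-0.144,85]]]' && python3 -m creep '[[[0.02,-0.1,0,0,0,0,85],[0.022,-0.2,0,0,0,0,85],[0.022,-0.26,0,0,0,0,85],[0.022,-0.288,0,0,0,0,85],[0.022,-0.288,0,0,0,0,85],[0.022,-0.288,-0.05,0,0,0,85],[0.022,-0.288,-0.08,0,0,0,85],[0.022,-0.288,-0.08,0,0,0,85],[0.022,-0.288,-0.08,0,0,0,85],[0.022,-0.288,-0.08,0,0,0,85]]]'
python3 - <<'E'
from h import *
from bench import r
c=load("top0");s=load("side0")
print("handle top",ray(c,[[532.75,230.5]],.136),"tick",ray(c,[[525.3,201]],.091),ray(c,[[511.3,201]],.091))
I=[]
for n in("top","side"):
    d=r.camera(n);np.savez(f"pics/{n}3.npz",**d);I.append(d["img"][:,:,::-1])
cv2.imwrite("pics/v3.png",np.hstack([cv2.resize(I[0][100:320,150:620],(400,187)),cv2.resize(I[1][80:230,250:450],(400,300))[:187]]))
cv2.imwrite("pics/v3.png",np.hstack([cv2.resize(I[0][170:320,420:620],(400,300)),cv2.resize(I[1][80:200,290:450],(400,300),interpolation=2)]))
print(r.state()["ee_pos"],r.state()["tcp_rot"])
E
```

```text
time_s: 14.25
ee_pos: [0.5199, -0.1772, 0.2137]
tcp_rot: [3.139, -0.119, -0.003]
wrist_force: [0.5, 0.9, 0.1]
grip_width: 0.998
grip_force: 0.0
time_s: 15.25
ee_pos: [0.5321, -0.3155, 0.1761]
tcp_rot: [3.139, -0.11, 0.001]
wrist_force: [0.5, -0.3, -0.0]
grip_width: 0.996
grip_force: 0.0
handle top [[ 0.53025799 -0.32057497]] tick [[ 0.59663161 -0.32531993]] [[ 0.59658878 -0.29556745]]
[ 0.53211329 -0.3159099   0.17617095] [ 3.13903664e+00 -1.11055706e-01  1.66764873e-03]
```

View pics/v3.png

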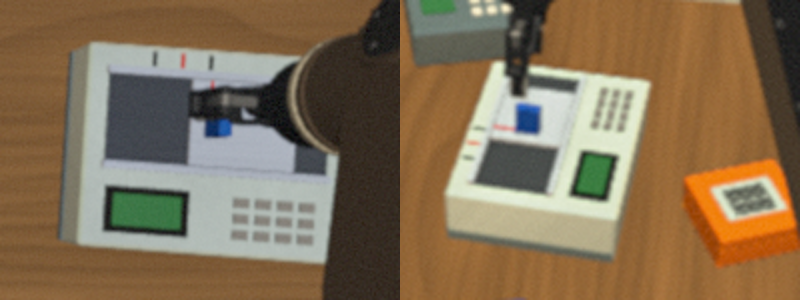

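The top view shows the ticks at (155,60), (183,60) and (211,60), the pointer at (213,85) still shut, and the fingers straddling the handle. Descending and closing.

```bash
python3 -m creep '[[[0,0,-0.04,0,0,0,85],[0,0,-0.08,0,0,0,85],[0,0,-0.11,0,0,0,85],[0,0,-0.13,0,0,0,85],[0,0,-0.14,0,0,0,85],[0,0,-0.14,0,0,0,85],[0,0,-0.14,0,0,0,50],[0,0,-0.14,0,0,0,30],[0,0,-0.14,0,0,0,5],[0,0,-0.14,0,0,0,5]]]' 40 && python3 -m creep '[[[0,0,0,0,0,0,5],[0,0,0,0,0,0,5],[0,0,0,0,0,0,5],[0,0,0,0,0,0,5],[0,0,0,0,0,0,5],[0,0,0,0,0,0,5],[0,0,0,0,0,0,5],[0,0,0,0,0,0,5],[0,0,0,0,0,0,5],[0,0,0,0,0,0,5]]]'
```

```text
time_s: 16.35
ee_pos: [0.5318, -0.3161, 0.1057]
tcp_rot: [3.139, -0.112, 0.001]
wrist_force: [-0.6, -1.0, 0.1]
grip_width: 0.324
grip_force: 0.0
time_s: 17.35
ee_pos: [0.5319, -0.3168, 0.1058]
tcp_rot: [3.139, -0.111, 0.001]
wrist_force: [-2.2, -5.0, 5.0]
grip_width: 0.156
grip_force: 40.6
```

```bash
python3 -m creep '[[[0,0.008,0,0,0,0,5],[0.001,0.016,0,0,0,0,5],[0.002,0.024,0,0,0,0,5],[0.002,0.032,0,0,0,0,5],[0.003,0.04,0,0,0,0,5],[0.004,0.048,0,0,0,0,5],[0.004,0.053,0,0,0,0,5],[0.004,0.053,0,0,0,0,5],[0.004,0.053,0,0,0,0,5],[0.004,0.053,0,0,0,0,5]]]'
python3 - <<'E'
from h import *
from bench import r
I=[]
for n in("top","side"):
    d=r.camera(n);np.savez(f"pics/{n}4.npz",**d);I.append(d["img"][:,:,::-1])
cv2.imwrite("pics/v4.png",np.hstack([cv2.resize(I[0][185:260,450:550],(400,300),interpolation=2),cv2.resize(I[1][95:320,250:400],(400,600),interpolation=2)[:300]]))
cv2.imwrite("pics/v4.png",np.vstack([np.hstack([cv2.resize(I[0][185:260,450:550],(400,300),interpolation=2),cv2.resize(I[1][95:170,300:400],(400,300),interpolation=2)]),np.hstack([cv2.resize(I[0][180:300,190:350],(400,300)),cv2.resize(I[1][250:370,240:400],(400,300))])]))
g=I[0].astype(int)[:,:,::-1];t=g[206:214,495:540];print((t[...,0]-t[...,1]).mean(0).round().astype(int).tolist())
E
```

```text
time_s: 18.35
ee_pos: [0.5337, -0.2906, 0.1058]
tcp_rot: [3.138, -0.111, 0.001]
wrist_force: [-4.5, -8.4, 3.2]
grip_width: 0.163
grip_force: 40.6
[-4, -3, -5, -5, -5, -4, -2, -5, -6, -7, -6, -6, -6, -7, -7, 0, 38, 35, 4, -7, -8, -6, -6, -6, -6, -6, -7, -6, -6, -6, -5, -4, -3, -3, 2, 5, 8, 12, 13, 14, 14, 13, 12, 9, 11]
```

View pics/v4.png

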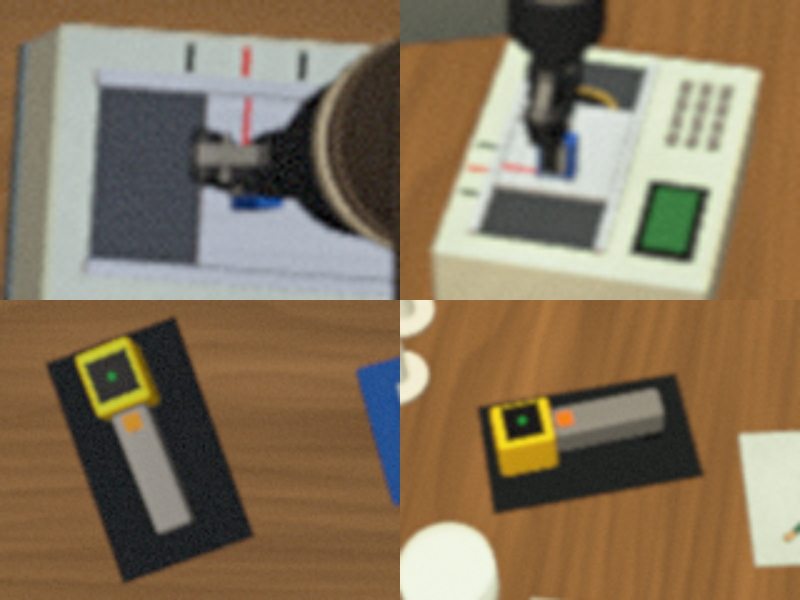

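The pointer line sits at column 511.5, against 511.2 for the red half-travel tick, and the scanner lies right way up on the mat. I'll hold to settle, then hand in.

```bash
python3 -m creep '[[[0,0,0,0,0,0,5],[0,0,0,0,0,0,5],[0,0,0,0,0,0,5],[0,0,0,0,0,0,5],[0,0,0,0,0,0,5],[0,0,0,0,0,0,5],[0,0,0,0,0,0,5],[0,0,0,0,0,0,5],[0,0,0,0,0,0,5],[0,0,0,0,0,0,5]]]' && python3 -c "
from bench import r
print(r.close_job())"
```

```text
time_s: 19.45
ee_pos: [0.5337, -0.2906, 0.1058]
tcp_rot: [3.138, -0.111, 0.001]
wrist_force: [-3.9, -8.5, 3.7]
grip_width: 0.156
grip_force: 40.6
the job is handed in; nothing more can be done
None
```

I held the scanner over the label for about 2 s and laid it back on its mat; the gripper now holds the shutter at about half travel (by its pointer and the red tick), and I handed the job in at 19.5 s, but no verdict came back.

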